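# Seat the portable drive in its sloped dock

## Task

Lay the aluminium drive flat on the sloping plate of the dock, lengthwise along the plate's longer side, well up the slope and clear of both fences, let go only once it lies on the plate, and let it slide down by itself into the low corner and come to rest. Then push it on down the slope until the stiff connector bar has gone in and the drive is fully home against the end fence, and lean on it there for a moment with about 18 N in all, staying under 25 N. Leave the drive flush in the corner, untouched, and do not disturb the other things on the desk.

Things in the scene. Friction and masses are not known exactly. Their poses are not given: they have to be found in the camera images.
- drive_center (a point): Centre (half-way up) of the portable drive: a ribbed aluminium slab 52 mm (its x) by 100 mm (its y) by 20 mm (its z), about 0.17 to 0.34 kg, lying flat on the desk with z up. Both ends are alike, so either end may go first. The grasp is across the 52 mm width.
- plate: The dock's slick sloping aluminium plate, fixed; origin on its top face at the low locating corner, 37 mm above the desk. x runs in the plate away from the side fence, rising 22 degrees; y away from the end fence, rising 19 degrees; z square to the plate, outward. Top face: x -10 to 140, y -12 to 200 mm. Friction about 0.15: the drive slides down by itself both ways.
- seat (a point): Where the centre of the drive is when fully home: x 26, y 50, z 10 mm in the plate's frame, with the drive's 100 mm side along the plate's y. Same axes as the plate.
- side_stop: Fixed side fence on the plate, same frame as the plate: its inner face is the plane x = 0, from y 14 to 130 mm, 14 mm tall, 10 mm thick.
- end_stop: Fixed low end fence on the plate, same frame as the plate: its inner face is the plane y = 0, from x -10 to 120 mm, 8 mm tall, 12 mm thick; a black housing 22 mm tall stands behind it down to y -38 mm.
- connector: Stiff sliding connector bar above the end fence, x -10 to 114 mm, 9 to 18 mm over the plate. Origin on the plate at x 26; its face is 10 mm further along plate y and starts 7 to 10 mm proud of the fence. It slides along plate y only, takes about 8 N to push in and stays put (no spring). Once its face is level with the fence, the drive bears on the fence: a hard stop.
- powerbank: Bystander, loose: grey power bank slab, 68 x 130 x 16 mm (a look-alike of the drive, but wider, longer, thinner and of plastic). Origin at the centre of its underside.
- earbud_case: Bystander, loose: small rounded white case, 46 x 60 x 24 mm. Origin at the centre of its underside.
- gamepad: Bystander, loose: white game controller, about 105 x 155 x 46 mm. Origin at the centre of its underside.
- mug: Bystander, loose: white mug, 82 mm wide, 95 mm tall, handle on its +y side. Origin at the centre of its underside.
- drink_can: Bystander, loose: aluminium drink can, 66 mm across, 115 mm tall. Origin at the centre of its underside.
Mind the look-alikes: they are no part of the job. Leave any blue or pink look-alike of the part that bears drive_center alone.

How it is judged (in metres and radians):
On the way, in this order (a step that is already met when the one before it is completed fails the run):
1. the drive, still held, lies flat on the plate (within 6 degrees, resting on it), its centre at plate x above 41 mm and y above 72 mm, clear of both fences (z of drive_center in the frame of plate between 0.007 and 0.013 m and angle between the z axis of drive_center and the z axis of plate, either way round below 0.1 rad and x of drive_center in the frame of plate between 0.041 and 0.15 m and y of drive_center in the frame of plate between 0.072 and 0.2 m and contact force between drive and plate above 0.2 N and contact force between the fingers and drive above 0.5 N), for 0.1 s.
2. it is let go on the plate while still short of the corner (centre at plate x above 31 mm or y above 65 mm), the fingers off it (z of drive_center in the frame of plate between 0.007 and 0.013 m and angle between the z axis of drive_center and the z axis of plate, either way round below 0.1 rad and contact force between the fingers and drive below 0.1 N and (x of drive_center in the frame of plate above 0.031 m or y of drive_center in the frame of plate above 0.065 m)), for 0.02 s.
3. untouched, it has come to rest in the corner: against the side fence (within 2.5 mm) and against the connector (z of drive_center in the frame of plate between 0.007 and 0.013 m and angle between the z axis of drive_center and the z axis of plate, either way round below 0.1 rad and x of drive_center in the frame of plate between 0.0235 and 0.0285 m and contact force between the fingers and drive below 0.1 N and y of drive_center in the frame of plate below 0.0625 m and linear speed of drive below 0.01 m/s), for 0.2 s.
4. it is pushed fully home and bears on the end fence with more than 4 N for 0.3 s (a push of about 12 N or more, for the connector takes 8 N) (x of drive_center in the frame of plate between 0.0235 and 0.0285 m and y of drive_center in the frame of plate between 0.047 and 0.0518 m and angle between the y axis of drive_center and the y axis of plate, either way round below 0.06 rad and contact force between drive and end_stop above 4 N), for 0.3 s.
At the end, for the whole second after the job is handed in: The drive lies at rest and untouched on the plate, its centre within 2.5 mm of x 26 mm and within 1.8 mm of y 50 mm (at most 3 mm below) in the plate's frame: flush in the corner, connector pushed in, square within 0.06 rad (z of drive_center in the frame of plate between 0.007 and 0.013 m and angle between the z axis of drive_center and the z axis of plate, either way round below 0.1 rad and x of drive_center in the frame of plate between 0.0235 and 0.0285 m and y of drive_center in the frame of plate between 0.047 and 0.0518 m and angle between the y axis of drive_center and the y axis of plate, either way round below 0.06 rad and contact force between the fingers and drive below 0.1 N and linear speed of drive below 0.01 m/s).
It fails at once if the drive is pressed on the end fence with more than 17 N (a push of about 25 N) (contact force between drive and end_stop above 17 N).
It fails at once if the fingers press on the plate, its fences or its connector with more than 20 N (contact force between the fingers and plate above 20 N).
It fails at once if a bystander on the desk is moved more than 20 mm (distance of any of powerbank, earbud_case, gamepad, mug, drink_can from where it was at the start of the episode above 0.02 m).
It also fails if it takes over 67 s, if anything falls off the work surface, if the arm or the gripper's body presses on something with over 40 N, if the wrist force passes 120 N, or if a joint passes its speed limit or range.

## Robot

A 6-joint arm with a two-finger parallel gripper is mounted at the origin on the work surface. World frame = base frame: x ahead of the robot, y to its left, z up, the work surface at z = 0. Lengths are in mm, angles in rad, forces in N, time in s.
With the tool pointing down it reaches from about 250 to 850 mm from the base axis. Payload 12.5 kg.
Tool frame: the origin (TCP) lies at the very end of the fingers, on their centre line; the grasp point (between the pads) lies grip_point_offset behind it (grip_point_offset is the distance from the TCP to the grasp point, in mm); z points along the fingers, y is the line along which they close (so a half turn about z gives the same grasp; the last joint's range is limited). The gripper opens to 93 mm and grips with 3 to 60 N. Pads are 15 mm wide; open, the fingers measure 128 mm over their backs; the gripper's body (75 mm by 188 mm) begins 65 mm behind the grasp point.
Start: joints at [-1.392, 0.351, 1.652, -0, 1.139, -0.085], TCP at [143.433, -530.953, 218.633] pointing down, gripper open.
Joint ranges: [-2.75, 2.75], [-0.79, 2.1], [0.01, 2.65], [-1.57, 4.71], [0.07, 3.14], [-2.87, 2.87]. Speed limits (rad/s): [2.22, 2.22, 2.79, 3.14, 3.14, 3.14].

## Interface

Orientations are given as a unit quaternion [w, x, y, z].
In Python, from rig import * gives the robot as it stands. Calls block until the motion is done:
- goto(position, orientation): joint-space move of the TCP to a pose.
- servo_line(position, ori=None, velocity=150, force_limit=None): straight line of the TCP; ori=None keeps the orientation; velocity is the mean speed in mm/s. With force_limit (N) it stops when the force on the tool has changed by that much, and returns True; else False.
- set_joints(angles): joint-space move.
- open_jaws() and gripper_close(newtons=None): open the fingers fully, or close them until they stop; newtons is the grip in N (None keeps the last).
- pause(seconds).
- ik(position, orientation): joint angles nearest the present ones, or None.
- observe(): the state.
- get_image(name): name is "scene" or "top"; returns a dict with "pixels" (400x640x3 uint8, blue, green, red), "K" (3x3 intrinsics, pixels), "k1" (the pictures are not rectified: a ray, as slopes to the right and down, at radius r is drawn at 1 + k1 r^2 times it, then the intrinsics apply), "rvec" (rotation vector, rad) and "tvec" (3), from world to camera coordinates, as OpenCV has them. Camera axes: x right, y down, z forward; pixel columns grow to the right and rows downward; lengths in mm; the calibration is good to about 2 mm. A picture is of the moment at which its call begins. There is no depth.
A pose or a line that the arm cannot do raises MotionError and nothing moves.
- close_job(): hands the job in; it is judged then, once.
The state is a dict: "time_s": time; "q": joint angles; "joint_velocities": joint speeds; "joint_torque": joint torques, N m; "eef_pos": TCP position; "eef_rot": TCP orientation; "ft_force": force on the tool from outside, world axes, zero at the start; "torque": the same for the moment, N m; "finger_gap": finger opening in mm; "grasp_force": force on a finger pad.
Only numpy, scipy, OpenCV 4.12 (cv2) and the standard library are available. Lean on these libraries where they do the work, as an engineer would, in place of code of your own. Each camera call takes 0.05 s, during which the arm holds its last target. There are 200 camera calls.

## Working session

There is one attempt and no reset: what is moved stays moved. The work goes in short steps, each a Python script; the robot and the scene stay as the last script left them, time stands still between calls to the robot, and variables do not carry over. Pictures are saved under pics/ and viewed, at most 10 in all, crops included, and the job is handed in when it is done.

```bash
ls; mkdir -p pics; python3 - <<'E'
from rig import *
import cv2,pickle
for n in("scene","top"):
    d=get_image(n);cv2.imwrite(f"pics/{n}0.png",d["pixels"]);pickle.dump(d,open(f"{n}0.pkl","wb"))
    print(n,d["K"],d["k1"],d["rvec"],d["tvec"])
print(observe()); 
try: print(grip_point_offset)
except Exception as e: print(e)
E
```

```text
pics
scene [[391.50557415   0.         320.82565943]
 [  0.         391.50557415 207.91000688]
 [  0.           0.           1.        ]] -0.0737895504500828 [ 1.45322972  2.07813848 -0.86683138] [ 202.45453523 -322.65989945 1764.8930173 ]
top [[485.60373866   0.         319.28763789]
 [  0.         485.60373866 197.66239495]
 [  0.           0.           1.        ]] -0.09568001624042172 [ 2.10484828 -2.15085949  0.17935671] [   6.44923826  557.55166675 1233.62601248]
{'time_s': 0.1, 'q': array([-1.39159511e+00,  3.51167362e-01,  1.65232850e+00,  1.29219771e-05,
        1.13909310e+00, -8.46115983e-02]), 'joint_velocities': array([ 0.00201597, -0.0004218 , -0.00264991, -0.00036696, -0.00052241,
        0.00061896]), 'joint_torque': array([-6.40012822e-04, -4.98030603e+01, -2.85705328e+01,  7.00116134e-02,
        2.39269424e-02, -4.69184704e-05]), 'eef_pos': array([ 143.38911193, -530.67629898,  218.17548301]), 'eef_rot': array([-4.97871950e-04,  9.91313189e-01,  1.31521530e-01, -1.76908904e-05]), 'ft_force': array([0.64278713, 0.23975655, 0.07974322]), 'torque': array([ 0.06601743, -0.0133321 ,  0.02941667]), 'grasp_force': 0.0, 'finger_gap': 93.21145836681421}
18.8
```

View pics/scene0.png

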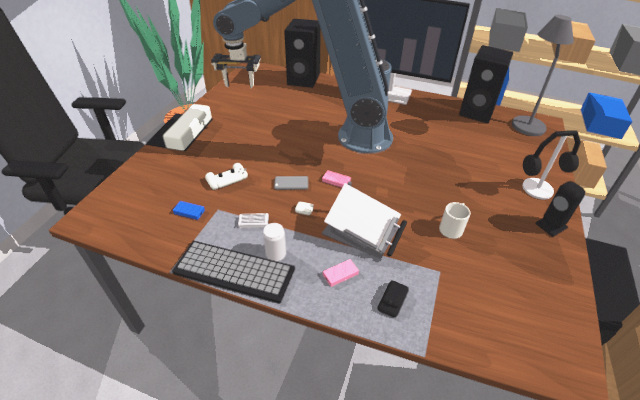

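View pics/top0.png

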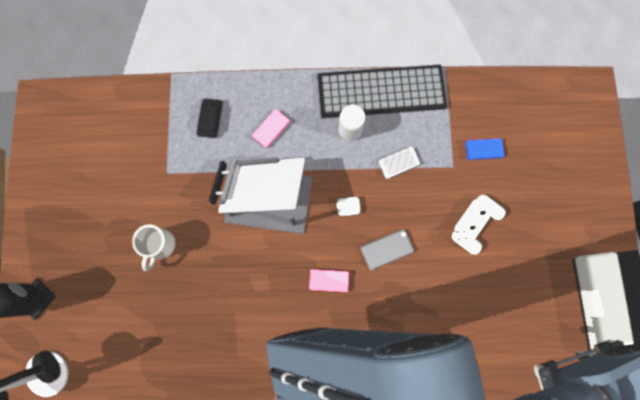

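Candidates in top view: ribbed slab (400,162), power bank (388,249), pinks (270,128) and (330,281), blue (485,149), phone (210,118). The ribbed one fits the description, so I'll check it in a close crop along with the dock.

```bash
cat > h.py <<'E'
import numpy as np,cv2,pickle
from scipy.spatial.transform import Rotation as R
def ray(d,px):
    K=np.array(d["K"]);k=d["k1"]
    px=np.atleast_2d(np.float64(px))
    u=cv2.undistortPoints(px[:,None],K,np.array([k,0,0,0,0.]))[:,0]
    M=cv2.Rodrigues(np.float64(d["rvec"]))[0];t=np.float64(d["tvec"]).ravel()
    return -M.T@t,(np.c_[u,np.ones(len(u))])@M
def onz(d,px,z):
    c,v=ray(d,px);return c+v*((z-c[2])/v[:,2])[:,None]
def proj(d,P):
    return cv2.projectPoints(np.float64(np.atleast_2d(P)),np.float64(d["rvec"]),np.float64(d["tvec"]),np.float64(d["K"]),np.array([d["k1"],0,0,0,0.]))[0][:,0]
def crop(d,x0,y0,w,h,s,fn): cv2.imwrite(fn,cv2.resize(d["pixels"][y0:y0+h,x0:x0+w],None,fx=s,fy=s,interpolation=cv2.INTER_CUBIC))
E
python3 - <<'E'
from h import *
t=pickle.load(open("top0.pkl","rb"));s=pickle.load(open("scene0.pkl","rb"))
a=cv2.resize(t["pixels"][140:245,200:430],None,fx=3.4,fy=3.4,interpolation=cv2.INTER_CUBIC)
cv2.imwrite("pics/ctop.png",a)
crop(s,230,175,185,85,4.2,"pics/cscene.png")
print(onz(t,[[400,162]],20),onz(s,[[253,219]],20),onz(t,[[388,249],[348,207],[352,122]],16))
E
```

```text
[[ 656.86565198 -228.74367934   20.        ]] [[ 660.65610565 -228.43562176   20.        ]] [[ 420.36703054 -185.59771609   16.        ]
 [ 535.97218666  -82.430178     16.        ]
 [ 775.61843413 -101.26464125   16.        ]]
```

View pics/ctop.png

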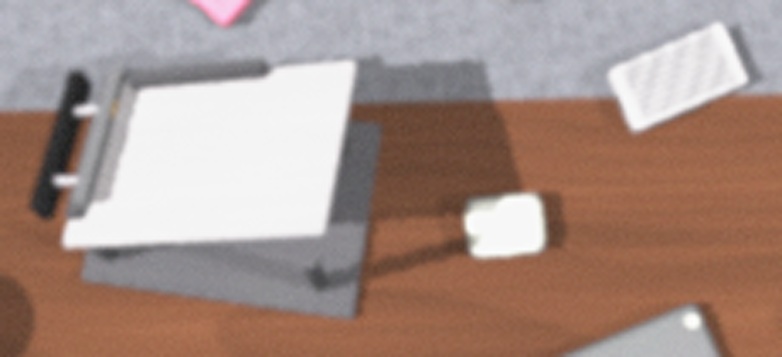

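View pics/cscene.png

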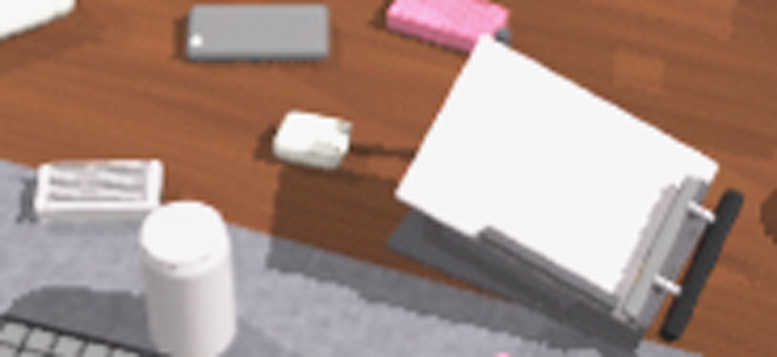

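Crop confirms it: (400,162) is a ribbed white-metal slab, and the dock has its low corner at upper left in the top view, with the end fence on the left. Next I'll measure the drive and plate corners.

```bash
cat > m.py <<'E'
from h import *
t=pickle.load(open("top0.pkl","rb"));s=pickle.load(open("scene0.pkl","rb"))
def mask(d,x0,y0,x1,y1,th):
    im=d["pixels"];m=np.zeros(im.shape[:2],np.uint8);c=im[y0:y1,x0:x1]
    m[y0:y1,x0:x1]=(c.min(2)>th)*255
    n,l,st,ce=cv2.connectedComponentsWithStats(m);i=1+np.argmax(st[1:,4]);return (l==i).astype(np.uint8)*255
def edge(m,a,b):  # fit line to contour pixels near segment a-b (inner 80%)
    c=cv2.findContours(m,cv2.RETR_EXTERNAL,cv2.CHAIN_APPROX_NONE)[0][0][:,0].astype(float)
    a,b=np.float64(a),np.float64(b);u=(b-a)/np.linalg.norm(b-a);L=np.linalg.norm(b-a)
    q=(c-a)@u;e=(c-a)@[-u[1],u[0]];k=(q>.1*L)&(q<.9*L)&(abs(e)<2.5)
    vx,vy,x,y=cv2.fitLine(np.float32(c[k]),cv2.DIST_HUBER,0,.01,.01).ravel();n=np.array([-vy,vx])
    cen=np.argwhere(m).mean(0)[::-1]; off=.5*np.sign(n@((a+b)/2-cen)) # outer pixel boundary
    return np.array([n[0],n[1],-(n@[x,y])-off]),k.sum()
def X(l,k): p=np.cross(l,k);return p[:2]/p[2]
def tri(p,q):
    A=[];b=[]
    c1,v1=ray(t,p);c2,v2=ray(s,q);S=0;B=0
    for c,v in((c1,v1[0]),(c2,v2[0])):
        v=v/np.linalg.norm(v);P=np.eye(3)-np.outer(v,v);S=S+P;B=B+P@c
    x=np.linalg.solve(S,B);return x,np.linalg.norm(np.cross(x-c1,v1[0]/np.linalg.norm(v1[0])))
mt=mask(t,215,150,312,225,200);ms=mask(s,322,180,405,252,200)
T=lambda x,y:np.array([200+x/3.4,140+y/3.4]);Sx=lambda x,y:np.array([230+x/4.2,175+y/4.2])
# corners A(-10,200) B(140,200) C(140,-12); extra guide point along side fence side
res=[]
for m,(J,A,B,C) in((mt,(T(275,72),T(355,62),T(325,235),T(63,247))),(ms,(Sx(475,235),Sx(398,193),Sx(487,36),Sx(717,163)))):
    lAB,_=edge(m,A,B);lBC,_=edge(m,B,C);lJA,n=edge(m,J,A)
    print(n); res.append((X(lAB,lJA),X(lAB,lBC),C)); print(np.round(res[-1],1).tolist())
P=[]
for i in range(3):
    x,e=tri(res[0][i],res[1][i]);P.append(x);print("ABC"[i],x.round(1),e.round(2))
P=np.array(P);print("AB",np.linalg.norm(P[0]-P[1]),"BC",np.linalg.norm(P[1]-P[2]))
a,b=np.sin(np.radians([22,19]))
def Rp(yaw):
    ex=np.array([np.sqrt(1-a*a),0,a]); # ey: dot ex=0, z=b
    ey=np.array([-a*b/ex[0],0,b]);ey[1]=np.sqrt(1-ey@ey)
    return R.from_euler('z',yaw).as_matrix()@np.c_[ex,ey,np.cross(ex,ey)]
L=np.array([[-10,200,0],[140,200,0],[140,-12,0.]])
from scipy.optimize import least_squares
f=lambda v:(L@Rp(v[2]).T+[v[0],v[1],37]-P).ravel()
r=least_squares(f,[650,100,np.pi]);print(r.x,"res",r.fun.reshape(3,3).round(1).tolist())
np.savez("plate.npz",R=Rp(r.x[2]),o=[r.x[0],r.x[1],37])
print(Rp(r.x[2]).round(3))
o=np.array([r.x[0],r.x[1],37])
for d,c,n in((t,(215,140,100,100),"pt"),(s,(310,170,100,90),"ps")):
    im=cv2.resize(d["pixels"],None,fx=5,fy=5,interpolation=cv2.INTER_CUBIC)
    Q=lambda pts:(proj(d,np.float64(pts)@Rp(r.x[2]).T+o)*5+2).astype(np.int32)
    cv2.polylines(im,[Q([[-10,-12,0],[140,-12,0],[140,200,0],[-10,200,0]])],True,(0,0,255),1)
    cv2.polylines(im,[Q([[0,14,14],[0,130,14]])],False,(255,0,0),1);cv2.polylines(im,[Q([[-10,0,8],[120,0,8]])],False,(0,160,0),1)
    cv2.imwrite(f"pics/{n}.png",im[c[1]*5:(c[1]+c[3])*5,c[0]*5:(c[0]+c[2])*5])
cv2.imwrite("pics/overlay.png",cv2.hconcat([cv2.imread("pics/pt.png")[:450,:],cv2.imread("pics/ps.png")])[:, :][:, ::1][:450,:1000] if 0 else cv2.resize(cv2.hconcat([cv2.imread("pics/pt.png")[:450],cv2.imread("pics/ps.png")[:450]]),(800,360)))
# drive
for d,bb,n in((t,(375,142,425,182),"top"),):
    m=mask(d,*bb,175);cs=np.argwhere(m)[:,::-1]
    w=onz(d,cs,20)[:,:2];rc=cv2.minAreaRect(np.float32(w));print("drive",n,rc,len(cs))
    bx=cv2.boxPoints(rc);print(bx)
E
python3 m.py
```

```text
18
[[304.4, 157.1], [294.4, 208.8], [218.5, 212.6]]
15
[[323.7, 220.8], [344.5, 182.5], [400.7, 213.8]]
A [655.7  29.5  99.9] 0.74
B [513.7  52.7 153. ] 1.93
C [518.6 253.3  81.3] 1.0
AB 153.31858563011966 BC 213.033631178563
[647.15445943 221.13117795   2.98531319] res [[-2.5, 1.1, -1.6], [2.1, -0.5, 1.6], [0.5, -0.6, 4.2]]
[[-0.916 -0.016  0.401]
 [ 0.144 -0.945  0.292]
 [ 0.375  0.326  0.868]]
drive top ((674.598388671875, -219.1764373779297), (104.14954376220703, 113.11920166015625), 13.705099105834961) 1022
[[ 610.6059  -176.565  ]
 [ 637.4067  -286.46347]
 [ 738.5909  -261.78787]
 [ 711.7901  -151.8894 ]]
```

View pics/overlay.png

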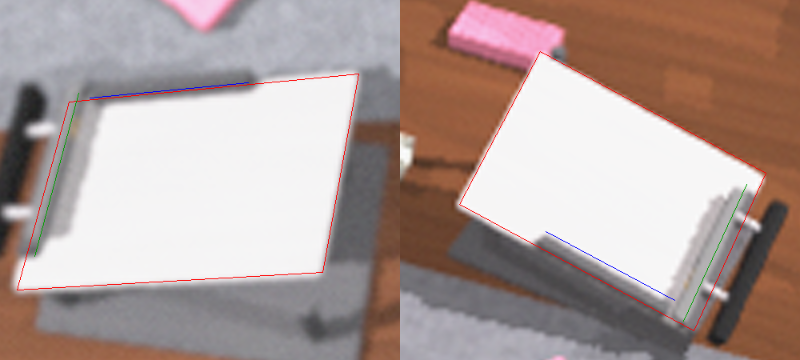

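Overlay shows the plate frame matches in both views to about 2–3 mm. The drive mask picked up some of the mat, so I'll tighten it.

```bash
cat > d.py <<'E'
from h import *
t=pickle.load(open("top0.pkl","rb"));s=pickle.load(open("scene0.pkl","rb"))
out=[]
for d,(x0,y0,x1,y1),n in((t,(375,142,425,182),"top"),(s,(232,208,274,232),"scene")):
  for th in(195,205,215):
    m=np.zeros((400,640),np.uint8);m[y0:y1,x0:x1]=(d["pixels"][y0:y1,x0:x1].min(2)>th)*255
    m=cv2.morphologyEx(m,cv2.MORPH_CLOSE,np.ones((5,5)));N,l,st,ce=cv2.connectedComponentsWithStats(m);i=1+np.argmax(st[1:,4])
    w=onz(d,np.argwhere(l==i)[:,::-1],20)[:,:2];rc=cv2.minAreaRect(np.float32(w));print(n,th,np.round(rc[0],1),np.round(rc[1],1),round(rc[2],1),st[i])
E
python3 d.py
```

```text
top 195 [ 657.4 -226. ] [ 55.7 105.4] 23.1 [379 146  41  32 740]
top 205 [ 657.3 -225.2] [ 54.3 104.1] 22.4 [379 147  41  31 723]
top 215 [ 657.5 -225.7] [ 53.6 103.1] 22.4 [379 147  40  31 701]
scene 195 [ 670.5 -213. ] [ 87.6 122.4] 22.5 [238 213  36  19 384]
scene 205 [ 671.9 -212.7] [ 87.4 121. ] 23.7 [238 213  36  19 368]
scene 215 [ 671.8 -212.3] [ 87.5 120.1] 23.8 [239 213  35  19 342]
```

```bash
cat > p.py <<'E'
from h import *
from rig import *
z=np.load("plate.npz");RP,o=z["R"],z["o"]
W=lambda x,y,zz:(o+RP@np.array([x,y,zz],float))
def quat(zc,yc):
    zc=zc/np.linalg.norm(zc);yc=yc-zc*(yc@zc);yc/=np.linalg.norm(yc)
    q=R.from_matrix(np.c_[np.cross(yc,zc),yc,zc]).as_quat();return np.r_[q[3],q[:3]]
th=np.radians(22.4);SG=1
def GQ(s):return quat(np.array([0,0,-1.]),s*np.array([np.cos(th),np.sin(th),0]))
def PQ(s):return quat(-RP[:,2],-s*RP[:,0])
DC=np.array([657.4,-225.6])
E
python3 - <<'E'
from p import *
for s in(1,-1):
    print(s);
    for p,q in((np.r_[DC,150],GQ(s)),(np.r_[DC,3],GQ(s)),(W(85,95,120),PQ(s)),(W(85,95,3),PQ(s)),(W(26,120,6),PQ(s)),(W(26,100,6),PQ(s)),(W(26,100,150),PQ(s))):
        a=ik(p,q);print(None if a is None else np.round(a,2))
E
```

```text
1
[-0.4   0.68  1.29 -0.    1.17 -0.79]
[-0.4   0.86  1.36 -0.    0.92 -0.79]
[ 0.28  0.82  1.   -0.17  1.81  0.37]
[ 0.26  0.81  1.27 -0.18  1.55  0.39]
[ 0.2   0.9   1.12 -0.21  1.6   0.33]
[ 0.22  0.92  1.1  -0.2   1.6   0.35]
[ 0.26  0.97  0.71 -0.2   1.95  0.31]
-1
[-0.4   0.68  1.29 -0.    1.17  2.35]
[-0.4   0.86  1.36 -0.    0.92  2.35]
[ 0.28  0.82  1.   -0.17  1.81 -2.77]
[ 0.26  0.81  1.27 -0.18  1.55 -2.75]
[ 0.2   0.9   1.12 -0.21  1.6  -2.81]
[ 0.22  0.92  1.1  -0.2   1.6  -2.79]
[ 0.26  0.97  0.71 -0.2   1.95 -2.83]
```

```bash
python3 - <<'E'
from p import *
goto(np.r_[DC,150],GQ(1))
print("hit",servo_line(np.r_[DC,3],velocity=80,force_limit=8)); print(observe()["eef_pos"])
gripper_close(25); pause(.2); st=observe();print(st["finger_gap"],st["grasp_force"])
f0=st["ft_force"]
servo_line(np.r_[DC,160],velocity=120); pause(.3); st=observe()
print(st["finger_gap"],st["grasp_force"],st["ft_force"]-f0,st["ft_force"],st["time_s"])
d=get_image("top");x=get_image("scene")
cv2.imwrite("pics/lift.png",cv2.hconcat([cv2.resize(d["pixels"][110:230,330:460],(400,369)),cv2.resize(x["pixels"][140:260,200:330],(400,369))]))
E
```

```text
hit False
[ 657.62129156 -225.70580907    3.44768284]
51.67310433086324 24.99993234872818
51.550232711261884 24.99967932701111 [-0.76341024 -0.92695837 -1.33537929] [-0.81515693 -0.78287227 -1.6118053 ] 6.925
```

View pics/lift.png

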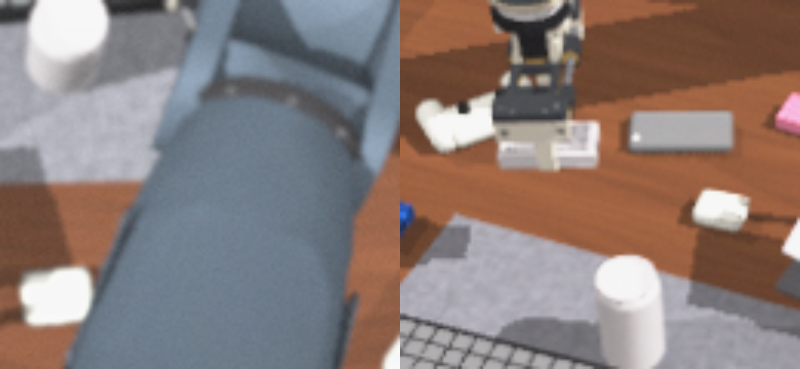

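Drive held level, with the finger about mid-length. Moving on to the placing.

```bash
python3 - <<'E'
from p import *
servo_line(np.r_[DC,230],velocity=150)
goto(W(85,95,120),PQ(1))
servo_line(W(85,95,15),velocity=80); pause(.3)
loc=lambda p:RP.T@(p-o)
st=observe();f0=st["ft_force"];print(loc(st["eef_pos"]),f0,st["finger_gap"])
h=servo_line(W(85,95,-6),velocity=8,force_limit=4);pause(.2)
st=observe();print(h,loc(st["eef_pos"]),RP.T@(st["ft_force"]-f0),st["torque"],st["finger_gap"],st["time_s"])
x=get_image("scene");d=get_image("top")
cv2.imwrite("pics/lay.png",cv2.hconcat([cv2.resize(d["pixels"][110:230,200:330],(400,369)),cv2.resize(x["pixels"][160:260,310:418],(400,369))]))
E
```

```text
[84.99362982 94.99916515 15.12134174] [-0.26403242  0.21899648 -1.70069147] 52.046474442278104
True [84.80899018 94.85672578  3.79524231] [0.34853472 1.08327876 8.57740992] [ 0.07291177 -0.2931438   0.00338344] 51.97121241748784 12.5917
```

View pics/lay.png

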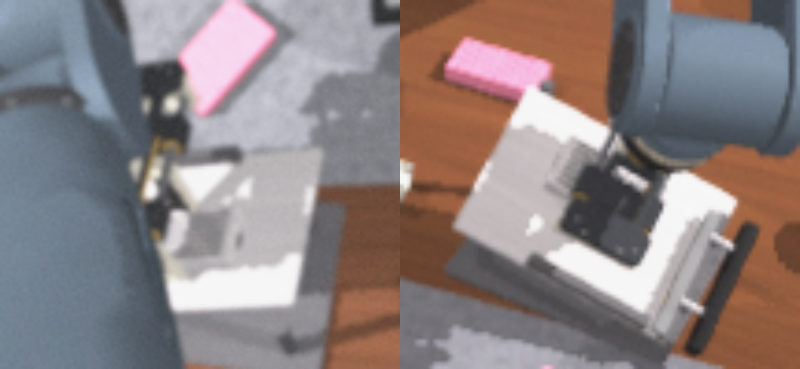

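Contact comes at the expected height with 8.6 N normal, so the drive is lying on the plate. Releasing and retracting.

```bash
python3 - <<'E'
from p import *
t0=observe()["time_s"];open_jaws();t1=observe()["time_s"]
servo_line(W(85,95,60),velocity=300);t2=observe()["time_s"]
servo_line(W(85,130,170),velocity=200)
goto(W(60,330,170),PQ(1));pause(.5);print(t1-t0,t2-t0,observe()["time_s"])
d=get_image("top");x=get_image("scene")
pickle.dump(d,open("top1.pkl","wb"));pickle.dump(x,open("scene1.pkl","wb"))
cv2.imwrite("pics/slid.png",cv2.hconcat([cv2.resize(d["pixels"][130:240,200:330],(400,338)),cv2.resize(x["pixels"][170:260,310:418],(400,338))]))
E
```

```text
0.8332999999999995 1.174999999999999 15.9167
```

View pics/slid.png

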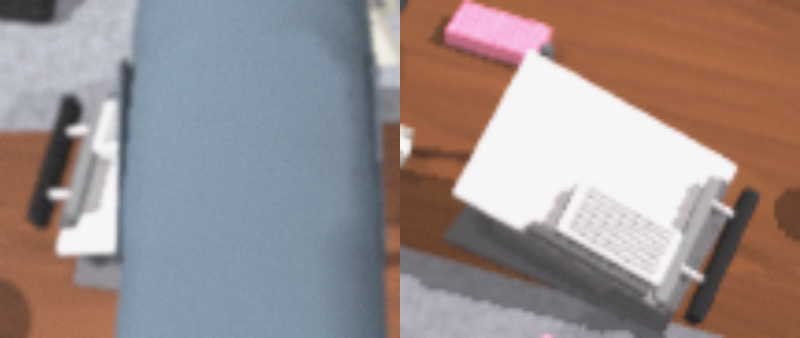

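Scene view: the drive sits square in the low corner against the connector, drive about (620,235) in the right panel. Next, the push, in stages under force control.

```bash
cat > push.py <<'E'
from p import *
loc=lambda p:RP.T@(p-o)
gripper_close(20)
servo_line(W(26,150,120),velocity=200);servo_line(W(26,140,30),velocity=120)
print("down hit",servo_line(W(26,140,4.5),velocity=30,force_limit=4));pause(.3)
st=observe();f0=st["ft_force"];print(st["finger_gap"],loc(st["eef_pos"]).round(2))
F=lambda:(RP.T@(observe()["ft_force"]-f0)).round(1)
print("touch",servo_line(W(26,100,4.5),velocity=10,force_limit=2.5));print(loc(observe()["eef_pos"]).round(2),F())
for i in range(6):
    h=servo_line(W(26,98,4.5),velocity=2.5,force_limit=10.5 if i==0 else 3)
    pause(.1);f=F();y=loc(observe()["eef_pos"])[1];print(h,round(y,2),f)
    if f[1]>10.5: break
print(observe()["time_s"]);np.save("f0.npy",f0)
E
python3 push.py
```

```text
down hit False
0.8187739914400016 [ 25.99 139.99   4.56]
touch True
[ 25.99 117.59   4.06] [-0.7  0.8  1.3]
True 108.78 [-0.6  0.5  1. ]
True 108.79 [-0.5  0.   1. ]
True 108.85 [-0.8  0.5  0.2]
True 108.86 [-0.2  1.   4.1]
True 108.87 [0.2 0.8 4.4]
True 108.88 [1.5 1.1 3.7]
31.1833
```

The stop relaxes the force, so I'll load it with small position steps while reading the force.

```bash
cat > push2.py <<'E'
from p import *
loc=lambda p:RP.T@(p-o);f0=np.load("f0.npy")
G=lambda:np.mean([RP.T@(observe()["ft_force"]-f0) for _ in range(3)],0)
y=loc(observe()["eef_pos"])[1];fy=0;dy=.1
for i in range(40):
    y-=dy
    servo_line(W(26,y,4.5),velocity=10);pause(.05);f=G();a=loc(observe()["eef_pos"])
    print(round(y,2),a.round(2),f.round(1),round(observe()["time_s"],2))
    if f[1]>16.5:break
    if f[1]>13: dy=.05
    if y<104.5: break
if f[1]>14:
    for i in range(5):pause(.12);print(G().round(1))
E
python3 push2.py
```

```text
108.78 [ 25.99 108.8    4.39] [-0.5  2.2 -0.5] 31.68
108.68 [ 25.98 108.82   4.45] [-1.1  3.1 -0.3] 31.98
108.58 [ 26.   108.75   4.49] [-1.   4.2 -0.8] 32.28
108.48 [ 25.99 108.73   4.54] [-1.5  4.6  0. ] 32.58
108.38 [ 25.98 108.8    4.52] [ 0.4  4.6 -0.7] 32.88
108.28 [ 26.   108.72   4.51] [ 0.   5.7 -0.3] 33.18
108.18 [ 26.   108.7    4.55] [ 0.9  6.2 -1.1] 33.48
108.08 [ 25.99 108.72   4.55] [-1.1  6.1 -0.9] 33.78
107.98 [ 26.01 108.73   4.55] [-0.7  7.2 -0.7] 34.08
107.88 [ 25.99 108.72   4.55] [-0.1  7.2 -0.6] 34.38
107.78 [ 25.98 108.74   4.57] [ 1.1  8.7 -0.2] 34.68
107.68 [ 26.   108.71   4.56] [-0.3  9.6 -1.5] 34.98
107.58 [ 25.99 108.69   4.57] [ 1.2 10.6 -0.7] 35.28
107.48 [ 25.99 108.68   4.57] [ 0.1 10.7 -0.4] 35.58
107.38 [ 25.99 108.69   4.61] [ 0.8 10.6  0.2] 35.88
107.28 [ 25.99 108.69   4.62] [ 1.  10.8 -0.5] 36.18
107.18 [ 25.98 108.68   4.61] [ 0.9 11.5 -1.6] 36.48
107.08 [ 26.   108.67   4.59] [ 0.7 11.6 -0.2] 36.78
106.98 [ 26.   108.67   4.61] [ 1.  12.6 -0.3] 37.08
106.88 [ 26.01 108.66   4.6 ] [ 0.2 13.5  0. ] 37.38
106.83 [ 25.99 108.66   4.6 ] [ 0.6 13.7  0.4] 37.68
106.78 [ 26.01 108.66   4.59] [ 1.9 11.8 -0. ] 37.98
106.73 [ 26.   108.65   4.63] [ 0.7 13.8  0.6] 38.28
106.68 [ 25.99 108.67   4.63] [ 1.2 14.3  0.4] 38.58
106.63 [ 26.   108.64   4.63] [ 1.6 14.1  0.9] 38.88
106.58 [ 26.01 108.63   4.65] [ 0.9 14.2 -0. ] 39.18
106.53 [ 26.   108.67   4.64] [ 1.3 14.5 -0.3] 39.48
106.48 [ 25.99 108.65   4.65] [ 1.6 14.5  0.4] 39.78
106.43 [ 26.   108.67   4.63] [ 1.6 14.4 -0.1] 40.08
106.38 [ 26.   108.63   4.64] [ 2.2 15.9  0.5] 40.38
106.33 [ 26.01 108.64   4.63] [ 2.4 15.5 -0. ] 40.68
106.28 [ 26.   108.65   4.66] [ 1.8 15.3  0.7] 40.98
106.23 [ 26.01 108.62   4.66] [ 2.  15.2  0.3] 41.28
106.18 [ 26.   108.62   4.66] [ 1.2 15.9  0.5] 41.58
106.13 [ 26.01 108.6    4.66] [ 2.2 17.1  0.4] 41.88
[ 1.3 15.4  1.2]
[ 1.  16.8  0.2]
[ 2.1 16.8 -0.5]
[ 0.8 17.8  0.6]
[ 1.3 16.1  1.1]
```

Hard stop reached: no motion from 10 to about 17 N, and held. Backing off and checking.

```bash
python3 - <<'E'
from p import *
servo_line(W(26,140,4.5),velocity=30);servo_line(W(26,150,120),velocity=150)
goto(W(60,330,170),PQ(1));pause(.4);print(observe()["time_s"])
x=get_image("scene");a=pickle.load(open("scene1.pkl","rb"))["pixels"]
cv2.imwrite("pics/home.png",cv2.hconcat([cv2.resize(i[190:260,330:414],(400,333),interpolation=cv2.INTER_CUBIC) for i in(a,x["pixels"])]))
E
```

```text
45.85
```

View pics/home.png

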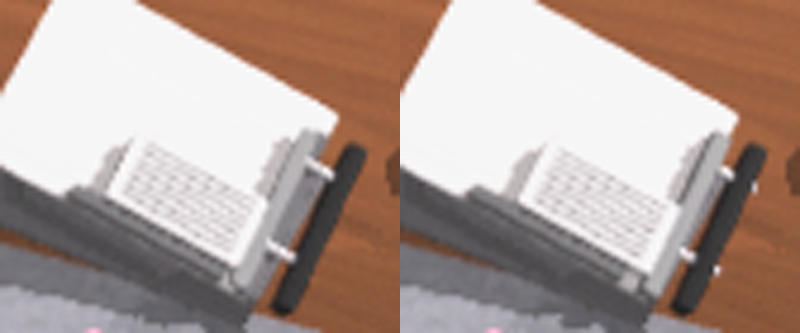

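The right panel shows the drive moved down about 10 px, with the connector bar pushed in and its pins sticking out past the black handle at (750,185) and (715,270). The drive is flush in the corner.

```bash
python3 -c "
from rig import *
print(close_job())"
```

```text
the job is handed in; nothing more can be done
None
```

The drive slid into the low corner by itself, was pushed to the hard stop and held there at about 17 N. It was left flush and untouched, and the job is handed in; no verdict came back.

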